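# Knock a glued block out of its form and pack it

### The arm

A 7-joint arm with a two-finger parallel gripper is mounted at the origin on the work surface. World frame = base frame: x ahead of the robot, y to its left, z up, the work surface at z = 0. Lengths are in m, angles in rad, forces in N, time in s.
With the tool pointing down it reaches from about 0.35 to 0.9 m from the base axis. Payload 7.2 kg.
Tool frame: the origin (TCP) lies between the finger pads; the fingertips stand 22 mm ahead of it and the grasp point (between the pads) lies 3 mm ahead of it; z points along the fingers, x is the direction in which the jaws open and shut, and the axes are right-handed (so a half turn about z gives the same grasp; the last joint's range is limited). The gripper opens to 88 mm and grips with 3 to 60 N. Pads are 20 mm wide; open, the fingers measure 115 mm over their backs; the gripper's body (75 mm by 178 mm) begins 61 mm behind the grasp point.
Start: joints at [1.039, 0.411, -0.013, 1.596, 0.006, 1.134, -0.082], TCP at [0.28, -0.559, 0.245] pointing down, gripper open.
Joint ranges: [-2.95, 2.95], [-0.29, 1.99], [-1.47, 1.44], [0.14, 2.54], [-1.03, 4.17], [0.13, 1.85], [-2.86, 2.86]. Speed limits (rad/s): [2.39, 2.39, 3.01, 3.01, 3.14, 3.14, 3.14].

### API

Orientations are given as a unit quaternion [w, x, y, z].
In Python, from bench import r gives the robot as it stands.
- The arm moves only by the tool play_rows, never from a script. Its argument "steps" is a list of rows, each an object with "travel": the shift along the tool's x, y, z in units of 25 mm (1.0 is 25 mm), a list of three; "dr": the turn, a rotation vector about the tool's x, y, z in rad, a list of three; "hand": the closure, from 0 (fully open) to 1 (shut). In form: [{"travel": [x, y, z], "dr": [ax, ay, az], "hand": hand}, ...]. A call has 1 to 12 rows; each row shifts and turns the commanded pose from where the row before left it, along the tool's axes as they then stand; what a row does not reach is not made up. A row lasts 1/10 s, in which the tool goes at most 50 mm and 8.59 degrees, less where a joint would pass 70% of its speed; a pose out of reach is approached as far as the arm can. A call is refused whole if a number of a shift passes 1 or a number of a turn 0.15, either way. A call with a gripper value outside its range is refused whole. The fingers move at their own pace and stop on an object; "newtons" is the grip in N (left out, the last holds). Time passes only in rows, so rows that do not move let the fingers close. It gives the time, the measured TCP pose, the force and the opening at its end, in the units of the state.
- r.get_state(): the state, without advancing time (a new reading comes with each control period).
- r.snapshot(name): name is "scene" or "top" or "wrist"; returns the picture (420x560x3 uint8, blue, green, red); there is no depth.
- r.camera_params(name): a dict with "fx", "fy", "cx", "cy" (pixels), "k1" (the pictures are not rectified: a ray, as slopes to the right and down, at radius r is drawn at 1 + k1 r^2 times it, then the intrinsics apply), "rvec" (rotation vector, rad) and "tvec" (3), from world to camera coordinates, as OpenCV has them; the wrist camera has in their place "T_tool_cam" (4x4, takes a point from camera to tool coordinates, whose origin is the TCP and whose axes are the tool frame's). Camera axes: x right, y down, z forward; pixel columns grow to the right and rows downward; lengths in m; the calibration is good to about 2 mm. A picture is of the moment at which its call begins: read the wrist's pose just before it. camera_params takes no time and is no camera call.
- r.finish_job(): hands the job in, once; it reports no verdict.
The state is a dict: "time_s": time; "joint_pos": joint angles; "joint_vel": joint speeds; "effort": joint torques, N m; "tool_pos": TCP position; "eef_rot": TCP orientation; "force": force on the tool from outside, world axes, zero at the start; "moment": the same for the moment, N m; "opening": finger opening in m.
Only numpy, scipy, OpenCV 4.12 (cv2) and the standard library are available. Lean on these libraries where they do the work, as an engineer would, in place of code of your own. Each camera call takes 0.05 s, during which the arm holds its last target. There are 200 camera calls.

### The job

Push the knockout rod under the glue-up form up by its handle until the stuck pine block stands well proud of the form, then let the rod back down. Lift the block out and stand it upright on the open part of the sheet in the white crate, beside the blocks already there: the glue is fresh, so lower it until you feel it touch down before you let go, and do not press it hard. Leave the other things on the bench as they are.

Things in the scene. Friction and masses are not known exactly. Their poses are not given: they have to be found in the camera images.
- form: Glue-up form screwed to the bench: a beech form block held 226 to 288 mm above the bench by two plywood posts at its back, on a plywood base 18 mm thick. Origin on the bench below the rod's axis, z up, -x = open front. Form block: x -31 to 55, y -45 to 45 mm; posts x 55 to 77, |y| 27 to 51 mm, 278 mm high; base x -70 to 130, y -75 to 75 mm. Front and sides are open below the block.
- pocket_rim (a point): Centre of the mouth of the pocket in the form's top, 288 mm above the bench; axes as the form's. Pocket 37.5 mm (x) by 62 mm (y), 50 mm deep. A spring ball in its back wall presses the stuck block against the front wall: sliding the block up takes about 10 to 15 N, and it stays at the height it was pushed to.
- knockout_grip (a point): On the rod axis at mid-waist of its dark wood handle; 78 mm above the bench with the rod down; moves with the rod. Handle 88 mm long; waist 24 mm thick, 56 mm long; shoulder 38 mm above it, bulge 32 mm below. A 12 mm steel rod runs from its top up into the form, whose underside is 148 mm above this point and overhangs it 31 mm in front: reach in from the front, tool leaning 40 to 50 degrees.
- knockout (a joint): Upward travel of the knockout rod in m: 0 down, 0.036 at its stop. Pushed up, its 25 mm pad on the pocket floor lifts the block from below (the first 1 mm is free play). It weighs 0.22 kg and falls back down when let go, leaving the block where it is
- block: The stuck block, three pine battens glued face to face: 36 mm (x) by 60 mm (y), 46 mm high (z), 50 to 110 g. Origin at the centre of its underside. At first it stands on the pocket's floor (238 mm above the bench), axes along the form's, its top 4 mm below the rim, where it cannot be gripped.
- crate: White plastic crate, fixed: 180 mm (x) by 240 mm (y), 110 mm high, walls 4 mm. Origin at the centre of its underside, z up. In it, over earlier layers, a level cardboard sheet on packing foam, at an unknown height 40 to 85 mm above the bench; it gives 1 mm per 3 N. Two finished blocks like the stuck one stand fast on it near the +y end, at y = 72 to 108 mm; the rest is open.
- crate_free (a point): Middle of the open part of the crate, 30 mm from the crate's centre towards its -y end, at the height of its rim (110 mm above the bench); axes as the crate's
- glue: Bystander: white glue bottle with an orange nozzle, 56 mm in diameter, 158 mm high, standing; origin at the centre of its underside
- tape: Bystander: roll of paper tape lying flat, 90 mm in diameter, 24 mm high; origin at the centre of its underside
- batten: Bystander: loose pine batten, 220 x 30 x 20 mm, lying along its x; origin at the centre of its underside
- mallet: Bystander: hammer lying along its x, its wooden handle to -x
Not all that is in view belongs to the job. What is meant by the block is not green, purple or yellow, and is the larger of those in its own colour.

How it is judged:
On the way, in this order (a step that is already met when the one before it is completed fails the run):
1. the rod has been pushed up and the block stands at least 15 mm proud of the rim on it (value of joint knockout above 0.018 m and z of block in the frame of form above 0.257 m), for 0.1 s.
2. the block, still held by the fingers, touches down inside the crate (contact force between block and crate above 0.3 N and contact force between the fingers and block above 0.5 N and horizontal distance between block and crate below 0.13 m and z of block in the frame of crate below 0.095 m and y of block in the frame of crate below 0.065 m), for 0.1 s.
At the end, for the whole second after the job is handed in: The block stands upright (within 7 degrees), at rest and released, on the open part of the cardboard sheet inside the crate (not on top of the finished blocks or the rim), and the knockout rod is back down (within 4 mm) (x of block in the frame of crate between -0.08 and 0.08 m and y of block in the frame of crate between -0.11 and 0.065 m and z of block in the frame of crate below 0.095 m and contact force between block and crate above 0.2 N and angle between block's own z axis and vertical below 0.12 rad and linear speed of block below 0.02 m/s and value of joint knockout below 0.004 m); the robot touches nothing.
It fails at once if the block is pressed against the crate or the sheet in it with more than 35 N (contact force between block and crate above 35 N).
It fails at once if a bystander (glue bottle, tape, batten or mallet) is moved more than 30 mm (distance of any of glue, tape, batten, mallet from where it was at the start of the episode above 0.03 m).
It also fails if it takes over 58 s, if anything falls off the work surface, if the arm or the gripper's body presses on something with over 40 N, if the wrist force passes 120 N, or if a joint passes its speed limit or range.

## Working session

There is one attempt and no reset: what is moved stays moved. The work goes in short steps, Python scripts to look and compute and a tool call to move; the robot and the scene stay as the last step left them, time stands still between calls to the robot, and variables do not carry over. Pictures are saved under pics/ and viewed, about 8 in all and at most 12, crops included, and the job is handed in when it is done.

Besides the shell and the picture viewer there is one more tool, called after "Request:" in YAML: its name, and indented under it one key for each argument. play_rows: Moves the arm, as the interface text tells. Its arguments: {"type":"object","properties":{"steps":{"type":"array","items":{"type":"object","properties":{"travel":{"type":"array","items":{"type":"number"}},"dr":{"type":"array","items":{"type":"number"}},"hand":{"type":"number"}}}},"newtons":{"type":"number"}},"required":["steps"]}

```bash
mkdir -p pics; ls
python3 - <<'E'
from bench import r
import cv2,numpy as np
s=r.get_state();print(s)
for n in("scene","top","wrist"):
    im=r.snapshot(n);cv2.imwrite(f"pics/{n}0.png",im);print(n,r.camera_params(n))
a=cv2.imread("pics/scene0.png");b=cv2.imread("pics/top0.png")
E
```

```text
pics
{'time_s': 0.0, 'joint_pos': array([ 1.03881058,  0.41185977, -0.0127486 ,  1.59702066,  0.00556438,
        1.13427517, -0.08221013]), 'joint_vel': array([-7.75709396e-05,  3.89937711e-04,  2.87561926e-04, -9.48259708e-04,
        4.54181516e-04, -9.99974837e-04, -1.23928797e-03]), 'effort': array([ 4.62049738e-04, -5.87952411e+01,  6.42100275e-01, -2.91074073e+01,
       -5.38720388e-02,  1.83288229e-02,  1.37857546e-04]), 'tool_pos': array([ 0.27937706, -0.55857497,  0.24384341]), 'eef_rot': array([-3.75319078e-04,  8.50695499e-01, -5.25658238e-01, -6.65679930e-04]), 'force': array([ 0.24053833, -0.19518487, -0.00319267]), 'moment': array([-0.0025733 ,  0.00290868, -0.02108346]), 'opening': 0.08790802693475365}
scene {'fx': 486.9576256967263, 'fy': 486.9576256967263, 'cx': 282.0232762371152, 'cy': 210.50177656342726, 'k1': -0.018291684648251823, 'rvec': array([ 1.82847463,  1.29098761, -0.70792384]), 'tvec': array([-0.20411081, -0.16038906,  2.04719255])}
top {'fx': 450.54077123948474, 'fy': 450.54077123948474, 'cx': 285.0273124725133, 'cy': 210.2966558233645, 'k1': -0.11181952969082241, 'rvec': array([ 2.15242226, -2.11953594,  0.2196308 ]), 'tvec': array([-0.01796162,  0.62572939,  1.33792296])}
wrist {'fx': 301.98152073980225, 'fy': 301.98152073980225, 'cx': 277.84194410436845, 'cy': 204.80643147357813, 'k1': -0.023309839632231395, 'T_tool_cam': array([[ 9.99998168e-01, -6.51241287e-04,  1.79990678e-03,
        -2.44718012e-04],
       [ 1.04428683e-04,  9.57502704e-01,  2.88424271e-01,
        -7.89818850e-02],
       [-1.91124940e-03, -2.88423555e-01,  9.57501018e-01,
        -1.40210708e-01],
       [ 0.00000000e+00,  0.00000000e+00,  0.00000000e+00,
         1.00000000e+00]])}
```

View pics/scene0.png

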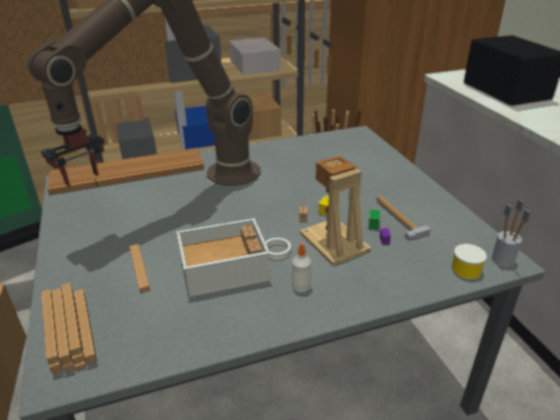

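View pics/top0.png

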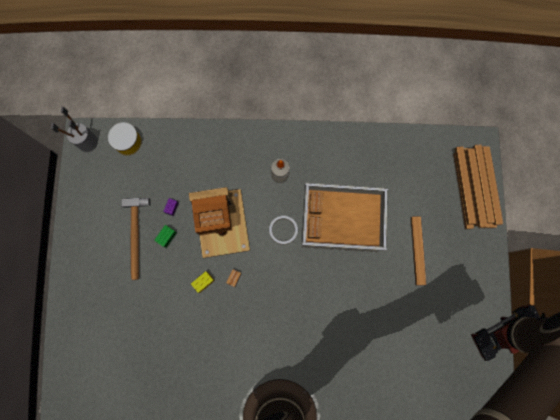

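Run:
```python
import cv2,numpy as np
a=cv2.imread("pics/scene0.png");b=cv2.imread("pics/top0.png")
c=lambda i,x,y,w,h,f:cv2.resize(i[y:y+h,x:x+w],None,fx=f,fy=f,interpolation=cv2.INTER_CUBIC)
def grid(i,x,y,f,st=10):
    for k in range(0,i.shape[1],st*f): cv2.line(i,(k,0),(k,6),(255,255,255),1); cv2.putText(i,str(x+k//f),(k,16),0,.35,(255,255,255),1)
    for k in range(0,i.shape[0],st*f): cv2.line(i,(0,k),(6,k),(255,255,255),1); cv2.putText(i,str(y+k//f),(8,k+4),0,.35,(255,255,255),1)
    return i
# top: 180..400 wide, 3.6x
i=grid(c(a,170,150,200,150,4),170,150,4); cv2.imwrite("pics/c1.png",i)
L=grid(c(b,180,180,80,85,5),180,180,5);R=grid(c(b,300,175,95,85,4),300,175,4)
R=cv2.copyMakeBorder(R,0,L.shape[0]-R.shape[0],0,0,cv2.BORDER_CONSTANT)
cv2.imwrite("pics/c2.png",np.hstack([L,R]));print(L.shape,R.shape)
```

```text
(425, 400, 3) (425, 380, 3)
```

View pics/c1.png

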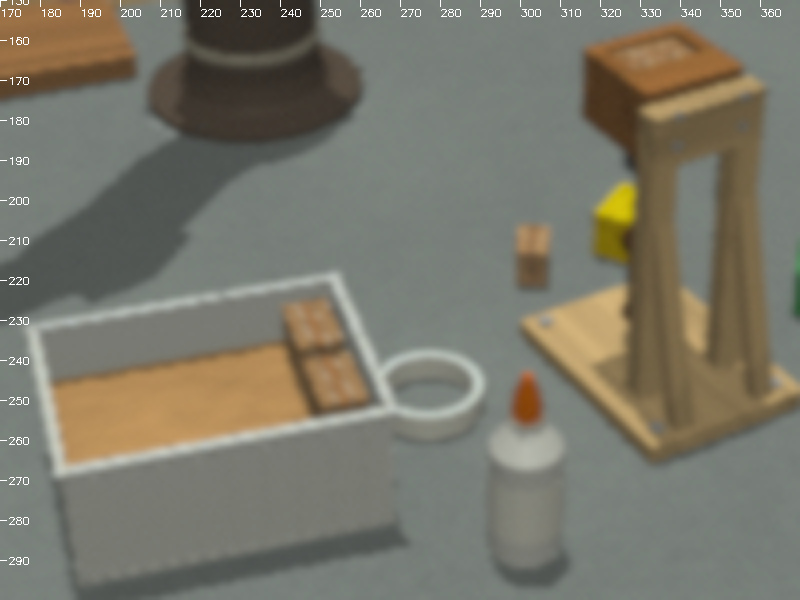

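View pics/c2.png

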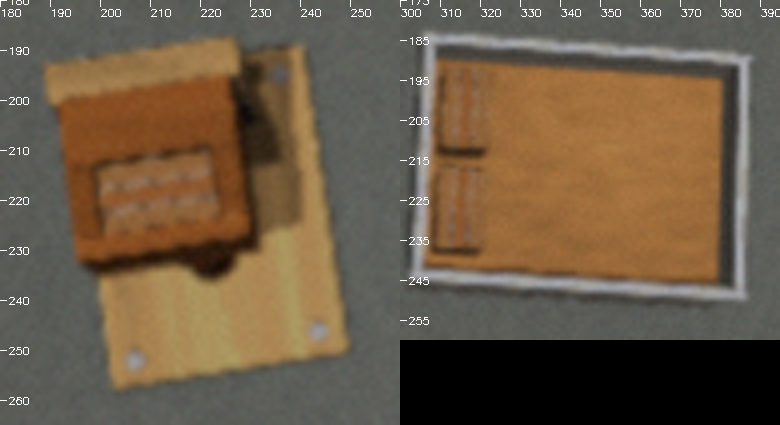

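```bash
cat > h.py <<'E'
import numpy as np,cv2
from scipy.spatial.transform import Rotation as R
from scipy.optimize import least_squares
from bench import r
P={n:r.camera_params(n) for n in("scene","top","wrist")}
def proj(n,X,tool=None):
    X=np.atleast_2d(X);p=P[n]
    if n=="wrist":
        T=tool@p["T_tool_cam"];c=(X-T[:3,3])@T[:3,:3]
    else: c=X@R.from_rotvec(p["rvec"]).as_matrix().T+p["tvec"]
    s=c[:,:2]/c[:,2:];s=s*(1+p["k1"]*(s**2).sum(1,keepdims=True))
    return s*[p["fx"],p["fy"]]+[p["cx"],p["cy"]]
def toolT():
    s=r.get_state();T=np.eye(4);q=s["eef_rot"];T[:3,:3]=R.from_quat([q[1],q[2],q[3],q[0]]).as_matrix();T[:3,3]=s["tool_pos"];return T
def W(p,X):
    c,s=np.cos(p[3]),np.sin(p[3]);return np.atleast_2d(X)@np.array([[c,s,0],[-s,c,0],[0,0,1]])+p[:3]
def fit(obs,x0,T=None,sig=None):
    # obs: (cam, local xyz, pix[, tool])
    def f(p): return np.concatenate([(proj(o[0],W(p,o[1]),o[3] if len(o)>3 else None)-o[2]).ravel() for o in obs])
    s=least_squares(f,x0,loss="soft_l1");return s.x,f(s.x).reshape(-1,2)
E
python3 - <<'E'
from h import *
t=lambda u,v:((u+.5)/5-.5+180,(v+.5)/5-.5+180)
tr=lambda u,v:((u-400+.5)/4-.5+300,(v+.5)/4-.5+175)
s=lambda u,v:((u+.5)/4-.5+170,(v+.5)/4-.5+150)
B=.001*np.array
F=[("top",B([-70,75,18]),t(112,388)),("top",B([-70,-75,18]),t(348,350)),("top",B([130,-75,18]),t(303,45)),
("top",B([-31,45,288]),t(80,265)),("top",B([-31,-45,288]),t(250,235)),
("scene",B([-70,-75,18]),s(522,322)),("scene",B([130,-75,18]),s(655,455)),("scene",B([130,75,18]),s(800,385)),
("scene",B([-31,-45,288]),s(587,50)),("scene",B([-31,45,288]),s(680,25)),("scene",B([55,45,288]),s(742,68))]
x,e=fit(F,[.5,.2,0,0]);np.set_printoptions(precision=4,suppress=True);print("form",x);print(e.round(1).tolist())
Pk=[("top",B([18.75,31,288]),t(97,163)),("top",B([18.75,-31,288]),t(210,146)),("top",B([-18.75,-31,288]),t(222,222)),("top",B([-18.75,31,288]),t(105,237))]
for o in Pk: print("pk",proj("top",W(x,o[1]))-o[2])
C=[("top",B([90,120,110]),tr(428,36)),("top",B([90,-120,110]),tr(750,58)),("top",B([-90,-120,110]),tr(746,298)),("top",B([-90,120,110]),tr(412,280)),
("scene",B([90,-120,110]),s(58,472)),("scene",B([90,120,110]),s(395,408)),("scene",B([-90,120,110]),s(337,275)),("scene",B([-90,-120,110]),s(30,326)),("scene",B([90,-120,0]),s(80,596))]
y,e=fit(C,[.5,-.1,0,0]);print("crate",y);print(e.round(1).tolist())
# free z for block top points
for a,b in((3,8),(4,8)): pass
def tri(o): return least_squares(lambda X:np.concatenate([(proj(n,X)-p).ravel() for n,p in o]),[.5,0,.1]).x
print("form front -y top",tri([("top",t(250,235)),("scene",s(587,50))]),"+y",tri([("top",t(80,265)),("scene",s(680,25))]))
print("rim +x-y",tri([("top",tr(750,58)),("scene",s(58,472))]))
print("finished top corner(+x,-y of +x one)",tri([("top",tr(487,72)),("scene",s(310,378))]))
print("grip",W(x,[0,0,.078]),"free",W(y,[0,-.03,.11]), "rim", W(x,[0,0,.288]))
E
```

```text
Traceback (most recent call last):
TypeError: unsupported operand type(s) for *: 'float' and 'builtin_function_or_method'
```

```bash
cat > m.py <<'E'
from h import *
t=lambda u,v:((u+.5)/5-.5+180,(v+.5)/5-.5+180)
tr=lambda u,v:((u-400+.5)/4-.5+300,(v+.5)/4-.5+175)
s=lambda u,v:((u+.5)/4-.5+170,(v+.5)/4-.5+150)
B=lambda a:.001*np.array(a)
F=[("top",B([-70,75,18]),t(112,388)),("top",B([-70,-75,18]),t(348,350)),("top",B([130,-75,18]),t(303,45)),
("top",B([-31,45,288]),t(80,265)),("top",B([-31,-45,288]),t(250,235)),
("scene",B([-70,-75,18]),s(522,322)),("scene",B([130,-75,18]),s(655,455)),("scene",B([130,75,18]),s(800,385)),
("scene",B([-31,-45,288]),s(587,50)),("scene",B([-31,45,288]),s(680,25)),("scene",B([55,45,288]),s(742,68))]
x,e=fit(F,[.5,.2,0,0]);np.set_printoptions(precision=4,suppress=True);print("form",x);print(e.round(1).tolist())
Pk=[("top",B([18.75,31,288]),t(97,163)),("top",B([18.75,-31,288]),t(210,146)),("top",B([-18.75,-31,288]),t(222,222)),("top",B([-18.75,31,288]),t(105,237))]
for o in Pk: print("pk",proj("top",W(x,o[1]))-o[2])
C=[("top",B([90,120,110]),tr(428,36)),("top",B([90,-120,110]),tr(750,58)),("top",B([-90,-120,110]),tr(746,298)),("top",B([-90,120,110]),tr(412,280)),
("scene",B([90,-120,110]),s(58,472)),("scene",B([90,120,110]),s(395,408)),("scene",B([-90,120,110]),s(337,275)),("scene",B([-90,-120,110]),s(30,326)),("scene",B([90,-120,0]),s(80,596))]
y,e=fit(C,[.5,-.1,0,0]);print("crate",y);print(e.round(1).tolist())
def tri(o): return least_squares(lambda X:np.concatenate([(proj(n,X)-p).ravel() for n,p in o]),[.5,0,.1]).x
print("form front -y top",tri([("top",t(250,235)),("scene",s(587,50))]),"+y",tri([("top",t(80,265)),("scene",s(680,25))]))
print("rim +x-y",tri([("top",tr(750,58)),("scene",s(58,472))]))
print("finished top corner",tri([("top",tr(485,72)),("scene",s(367,402))]))
print("grip",W(x,[0,0,.078]),"free",W(y,[0,-.03,.11]), "rim", W(x,[0,0,.288]))
E
python3 m.py
```

```text
form [ 0.5613  0.1879 -0.0025  0.1825]
[[-0.0, 0.3], [0.0, 0.1], [-0.6, -0.2], [-0.7, -0.3], [-0.0, -0.0], [-0.9, 0.1], [-0.7, -1.1], [1.1, 1.6], [-1.2, 0.2], [-0.5, -0.2], [0.5, 0.1]]
pk [[-1.349  0.299]]
pk [[-0.1976 -0.1808]]
pk [[-0.5011 -1.212 ]]
pk [[-0.9865 -0.2976]]
crate [ 0.6022 -0.1876 -0.0008 -0.047 ]
[[0.2, 0.5], [-1.7, 0.2], [-1.9, -0.8], [1.1, -1.1], [0.6, -0.3], [-0.8, 0.1], [-1.0, 0.2], [0.3, 0.4], [-0.5, -2.1]]
form front -y top [0.5393 0.1394 0.286 ] +y [0.5225 0.2262 0.2844]
rim +x-y [ 0.6874 -0.3149  0.1101]
finished top corner [ 0.6771 -0.0998  0.1071]
grip [[0.5613 0.1879 0.0755]] free [[ 0.6008 -0.2176  0.1092]] rim [[0.5613 0.1879 0.2855]]
```

```bash
cat >> h.py <<'E'
from scipy.linalg import logm,expm
FORM=np.array([.5613,.1879,-.0015,.1825]);CR=np.array([.6022,-.1876,0,-.047])
def pose(p,z,x):
    z=np.array(z,float);z/=np.linalg.norm(z);x=np.array(x,float);x-=z*(x@z);x/=np.linalg.norm(x)
    T=np.eye(4);T[:3,:3]=np.c_[x,np.cross(z,x),z];T[:3,3]=p;return T
def plan(T0,T1,n,dec=3):
    S=np.real(expm(logm(np.linalg.inv(T0)@T1)/n))
    tv=(S[:3,3]/.025).round(dec);dr=R.from_matrix(S[:3,:3]).as_rotvec().round(dec+1)
    S[:3,3]=tv*.025;S[:3,:3]=R.from_rotvec(dr).as_matrix()
    T=T0.copy();pts=[]
    for _ in range(n): T=T@S;pts.append(T[:3,3].copy())
    print(n,"x travel",tv.tolist(),"dr",dr.tolist(),"end err mm",((T[:3,3]-T1[:3,3])*1e3).round(1)," mid",pts[n//3].round(3),pts[2*n//3].round(3));return T
def knob(back,up=0,lean=45):
    a=np.radians(lean);c,s=np.cos(FORM[3]),np.sin(FORM[3])
    d=np.array([np.sin(a)*c,np.sin(a)*s,-np.cos(a)])
    g=W(FORM,[0,0,.078+up])[0]
    return pose(g-d*(.003+back),d,[-s,c,0])
E
python3 - <<'E'
from h import *
T=toolT();U=T.copy();U[2,3]+=.2
A=pose([.40,.08,.45],[0,0,-1],[np.cos(1.05),np.sin(1.05),0])
T=plan(T,U,8);T=plan(T,A,36);T=plan(T,knob(.14),16);T=plan(T,knob(0),12);print(knob(.14),knob(0))
E
```

```text
8 x travel [-0.001, 0.0, -1.0] dr [-0.0, -0.0, 0.0] end err mm [ 0. -0.  0.]  mid [ 0.279 -0.559  0.319] [ 0.279 -0.559  0.394]
36 x travel [0.113, -0.876, -0.007] dr [-0.0, 0.0, -0.0599] end err mm [ 0.3 -0.3  0.9]  mid [ 0.494 -0.379  0.446] [ 0.527 -0.122  0.449]
16 x travel [0.189, -0.149, 0.705] dr [-0.0471, 0.0172, -0.0417] end err mm [ 0.1 -0.1  0. ]  mid [0.405 0.113 0.345] [0.426 0.14  0.258]
12 x travel [0.001, -0.0, 0.467] dr [0.0001, 0.0, 0.0] end err mm [ 0.1  0.1 -0. ]  mid [0.503 0.177 0.136] [0.535 0.183 0.103]
[[-1.81488621e-01  6.95363891e-01  6.95363891e-01  4.61862964e-01]
 [ 9.83393045e-01  1.28331834e-01  1.28331834e-01  1.69548548e-01]
 [-2.97729798e-18  7.07106781e-01 -7.07106781e-01  1.77616270e-01]
 [ 0.00000000e+00  0.00000000e+00  0.00000000e+00  1.00000000e+00]] [[-1.81488621e-01  6.95363891e-01  6.95363891e-01  5.59213908e-01]
 [ 9.83393045e-01  1.28331834e-01  1.28331834e-01  1.87515004e-01]
 [-2.97729798e-18  7.07106781e-01 -7.07106781e-01  7.86213203e-02]
 [ 0.00000000e+00  0.00000000e+00  0.00000000e+00  1.00000000e+00]]
```

Request:
play_rows:
  steps:
    - {"travel": [0,0,-1],"dr": [0,0,0],"hand": 0}
    - {"travel": [0,0,-1],"dr": [0,0,0],"hand": 0}
    - {"travel": [0,0,-1],"dr": [0,0,0],"hand": 0}
    - {"travel": [0,0,-1],"dr": [0,0,0],"hand": 0}
    - {"travel": [0,0,-1],"dr": [0,0,0],"hand": 0}
    - {"travel": [0,0,-1],"dr": [0,0,0],"hand": 0}
    - {"travel": [0,0,-1],"dr": [0,0,0],"hand": 0}
    - {"travel": [0,0,-1],"dr": [0,0,0],"hand": 0}

```text
time_s: 0.95
tool_pos: [0.2795, -0.5588, 0.4454]
eef_rot: [-0.0, 0.851, -0.526, -0.0]
force: [0.2, -0.4, 0.0]
opening: 0.0878
```

Request:
play_rows:
  steps:
    - {"travel": [0.113,-0.876,-0.007],"dr": [0,0,-0.06],"hand": 0}
    - {"travel": [0.113,-0.876,-0.007],"dr": [0,0,-0.06],"hand": 0}
    - {"travel": [0.113,-0.876,-0.007],"dr": [0,0,-0.06],"hand": 0}
    - {"travel": [0.113,-0.876,-0.007],"dr": [0,0,-0.06],"hand": 0}
    - {"travel": [0.113,-0.876,-0.007],"dr": [0,0,-0.06],"hand": 0}
    - {"travel": [0.113,-0.876,-0.007],"dr": [0,0,-0.06],"hand": 0}
    - {"travel": [0.113,-0.876,-0.007],"dr": [0,0,-0.06],"hand": 0}
    - {"travel": [0.113,-0.876,-0.007],"dr": [0,0,-0.06],"hand": 0}
    - {"travel": [0.113,-0.876,-0.007],"dr": [0,0,-0.06],"hand": 0}
    - {"travel": [0.113,-0.876,-0.007],"dr": [0,0,-0.06],"hand": 0}
    - {"travel": [0.113,-0.876,-0.007],"dr": [0,0,-0.06],"hand": 0}
    - {"travel": [0.113,-0.876,-0.007],"dr": [0,0,-0.06],"hand": 0}

```text
time_s: 2.15
tool_pos: [0.4845, -0.3973, 0.4468]
eef_rot: [0.0, 0.982, -0.19, 0.0]
force: [0.2, 0.0, -0.1]
opening: 0.0879
```

Request:
play_rows:
  steps:
    - {"travel": [0.113,-0.876,-0.007],"dr": [0,0,-0.06],"hand": 0}
    - {"travel": [0.113,-0.876,-0.007],"dr": [0,0,-0.06],"hand": 0}
    - {"travel": [0.113,-0.876,-0.007],"dr": [0,0,-0.06],"hand": 0}
    - {"travel": [0.113,-0.876,-0.007],"dr": [0,0,-0.06],"hand": 0}
    - {"travel": [0.113,-0.876,-0.007],"dr": [0,0,-0.06],"hand": 0}
    - {"travel": [0.113,-0.876,-0.007],"dr": [0,0,-0.06],"hand": 0}
    - {"travel": [0.113,-0.876,-0.007],"dr": [0,0,-0.06],"hand": 0}
    - {"travel": [0.113,-0.876,-0.007],"dr": [0,0,-0.06],"hand": 0}
    - {"travel": [0.113,-0.876,-0.007],"dr": [0,0,-0.06],"hand": 0}
    - {"travel": [0.113,-0.876,-0.007],"dr": [0,0,-0.06],"hand": 0}
    - {"travel": [0.113,-0.876,-0.007],"dr": [0,0,-0.06],"hand": 0}
    - {"travel": [0.113,-0.876,-0.007],"dr": [0,0,-0.06],"hand": 0}

```text
time_s: 3.35
tool_pos: [0.531, -0.1421, 0.4489]
eef_rot: [0.0, 0.986, 0.168, 0.0]
force: [0.8, 0.4, 0.7]
opening: 0.088
```

Request:
play_rows:
  steps:
    - {"travel": [0.113,-0.876,-0.007],"dr": [0,0,-0.06],"hand": 0}
    - {"travel": [0.113,-0.876,-0.007],"dr": [0,0,-0.06],"hand": 0}
    - {"travel": [0.113,-0.876,-0.007],"dr": [0,0,-0.06],"hand": 0}
    - {"travel": [0.113,-0.876,-0.007],"dr": [0,0,-0.06],"hand": 0}
    - {"travel": [0.113,-0.876,-0.007],"dr": [0,0,-0.06],"hand": 0}
    - {"travel": [0.113,-0.876,-0.007],"dr": [0,0,-0.06],"hand": 0}
    - {"travel": [0.113,-0.876,-0.007],"dr": [0,0,-0.06],"hand": 0}
    - {"travel": [0.113,-0.876,-0.007],"dr": [0,0,-0.06],"hand": 0}
    - {"travel": [0.113,-0.876,-0.007],"dr": [0,0,-0.06],"hand": 0}
    - {"travel": [0.113,-0.876,-0.007],"dr": [0,0,-0.06],"hand": 0}
    - {"travel": [0.113,-0.876,-0.007],"dr": [0,0,-0.06],"hand": 0}
    - {"travel": [0.113,-0.876,-0.007],"dr": [0,0,-0.06],"hand": 0}

```text
time_s: 4.55
tool_pos: [0.3978, 0.0804, 0.4509]
eef_rot: [0.0, 0.863, 0.505, -0.0]
force: [0.4, 0.5, 1.0]
opening: 0.0879
```

Run:
```python
from h import *
print(r.get_state()["joint_pos"].round(2));T=toolT();plan(T,knob(.14),16)
```

```text
[ 0.4  -0.07 -0.66  1.69 -0.04  1.51  0.81]
16 x travel [0.189, -0.142, 0.707] dr [-0.047, 0.0171, -0.0412] end err mm [-0.1  0.   0.1]  mid [0.403 0.114 0.344] [0.425 0.14  0.258]
```

Request:
play_rows:
  steps:
    - {"travel": [0.19,-0.14,0.7],"dr": [-0.047,0.017,-0.041],"hand": 0}
    - {"travel": [0.19,-0.14,0.7],"dr": [-0.047,0.017,-0.041],"hand": 0}
    - {"travel": [0.19,-0.14,0.7],"dr": [-0.047,0.017,-0.041],"hand": 0}
    - {"travel": [0.19,-0.14,0.7],"dr": [-0.047,0.017,-0.041],"hand": 0}
    - {"travel": [0.19,-0.14,0.7],"dr": [-0.047,0.017,-0.041],"hand": 0}
    - {"travel": [0.19,-0.14,0.7],"dr": [-0.047,0.017,-0.041],"hand": 0}
    - {"travel": [0.19,-0.14,0.7],"dr": [-0.047,0.017,-0.041],"hand": 0}
    - {"travel": [0.19,-0.14,0.7],"dr": [-0.047,0.017,-0.041],"hand": 0}

```text
time_s: 5.35
tool_pos: [0.4108, 0.1235, 0.3104]
eef_rot: [0.128, 0.753, 0.627, 0.152]
force: [0.2, -0.3, 0.1]
opening: 0.088
```

Request:
play_rows:
  steps:
    - {"travel": [0.19,-0.14,0.7],"dr": [-0.047,0.017,-0.041],"hand": 0}
    - {"travel": [0.19,-0.14,0.7],"dr": [-0.047,0.017,-0.041],"hand": 0}
    - {"travel": [0.19,-0.14,0.7],"dr": [-0.047,0.017,-0.041],"hand": 0}
    - {"travel": [0.19,-0.14,0.7],"dr": [-0.047,0.017,-0.041],"hand": 0}
    - {"travel": [0.19,-0.14,0.7],"dr": [-0.047,0.017,-0.041],"hand": 0}
    - {"travel": [0.19,-0.14,0.7],"dr": [-0.047,0.017,-0.041],"hand": 0}
    - {"travel": [0.19,-0.14,0.7],"dr": [-0.047,0.017,-0.041],"hand": 0}
    - {"travel": [0.19,-0.14,0.7],"dr": [-0.047,0.017,-0.041],"hand": 0}
    - {"travel": [0,0,0],"dr": [0,0,0],"hand": 0}

```text
time_s: 6.25
tool_pos: [0.4382, 0.1381, 0.1982]
eef_rot: [0.219, 0.646, 0.696, 0.225]
force: [-0.1, 0.1, -0.4]
opening: 0.088
```

Run:
```python
from h import *
print(r.get_state()["joint_pos"].round(2));T=toolT();im=r.snapshot("wrist");cv2.imwrite("pics/w1.png",im)
np.save("w1T.npy",T);plan(T,knob(0),12)
for u in(-.032,0,.038,.044): print(u,proj("wrist",W(FORM,[0,0,.078+u]),T).round(1))
```

```text
[ 0.75  0.06 -1.37  2.44  1.26  0.4  -0.09]
12 x travel [0.117, 0.062, 0.576] dr [-0.0123, 0.0071, -0.0062] end err mm [-0.1 -0.  -0. ]  mid [0.487 0.156 0.146] [0.528 0.173 0.107]
-0.032 [[315.6 194.6]]
0 [[317.3 217.5]]
0.038 [[319.5 248.2]]
0.044 [[319.9 253.5]]
```

View pics/w1.png

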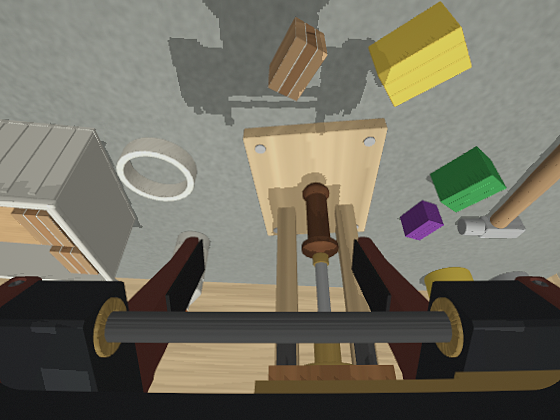

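Run:
```python
from h import *
T=toolT();T=plan(T,knob(.08),8);plan(T,knob(0),6)
```

```text
8 x travel [0.154, 0.063, 0.467] dr [-0.0186, 0.0105, -0.0095] end err mm [ 0.1 -0.1 -0. ]  mid [0.462 0.152 0.173] [0.487 0.167 0.15 ]
6 x travel [0.001, -0.0, 0.533] dr [0.0, 0.0001, -0.0] end err mm [0.1 0.1 0. ]  mid [0.531 0.182 0.107] [0.55  0.186 0.088]
```

Request:
play_rows:
  steps:
    - {"travel": [0.15,0.06,0.47],"dr": [-0.019,0.01,-0.01],"hand": 0}
    - {"travel": [0.15,0.06,0.47],"dr": [-0.019,0.01,-0.01],"hand": 0}
    - {"travel": [0.15,0.06,0.47],"dr": [-0.019,0.01,-0.01],"hand": 0}
    - {"travel": [0.15,0.06,0.47],"dr": [-0.019,0.01,-0.01],"hand": 0}
    - {"travel": [0.15,0.06,0.47],"dr": [-0.019,0.01,-0.01],"hand": 0}
    - {"travel": [0.15,0.06,0.47],"dr": [-0.019,0.01,-0.01],"hand": 0}
    - {"travel": [0.15,0.06,0.47],"dr": [-0.019,0.01,-0.01],"hand": 0}
    - {"travel": [0.15,0.06,0.47],"dr": [-0.019,0.01,-0.01],"hand": 0}
    - {"travel": [0,0,0],"dr": [0,0,0],"hand": 0}

```text
time_s: 7.2
tool_pos: [0.5049, 0.1749, 0.1343]
eef_rot: [0.249, 0.59, 0.71, 0.291]
force: [-0.4, -0.5, 0.5]
opening: 0.0877
```

Run:
```python
from h import *
print(r.get_state()["joint_pos"].round(2));T=toolT();print(T.round(3));plan(T,knob(.04),5);plan(T,knob(0),8)
```

```text
[ 0.38  0.55 -1.18  2.47  2.05  0.87 -0.65]
[[-0.179  0.693  0.698  0.505]
 [ 0.984  0.133  0.12   0.175]
 [-0.01   0.708 -0.706  0.134]
 [ 0.     0.     0.     1.   ]]
5 x travel [0.022, -0.0, 0.31] dr [0.0003, 0.0018, 0.0011] end err mm [-0. -0.  0.]  mid [0.515 0.178 0.123] [0.526 0.181 0.112]
8 x travel [0.015, -0.0, 0.394] dr [0.0002, 0.0011, 0.0007] end err mm [0.  0.1 0. ]  mid [0.525 0.18  0.113] [0.546 0.184 0.093]
```

On the line at 45°. Go in, and close on the waist.

Request:
play_rows:
  steps:
    - {"travel": [0.015,0,0.4],"dr": [0,0.001,0.001],"hand": 0}
    - {"travel": [0.015,0,0.4],"dr": [0,0.001,0.001],"hand": 0}
    - {"travel": [0.015,0,0.4],"dr": [0,0.001,0.001],"hand": 0}
    - {"travel": [0.015,0,0.4],"dr": [0,0.001,0.001],"hand": 0}
    - {"travel": [0.015,0,0.4],"dr": [0,0.001,0.001],"hand": 0}
    - {"travel": [0.015,0,0.4],"dr": [0,0.001,0.001],"hand": 0}
    - {"travel": [0.015,0,0.4],"dr": [0,0.001,0.001],"hand": 0}
    - {"travel": [0.015,0,0.38],"dr": [0,0.001,0.001],"hand": 0}
    - {"travel": [0,0,0],"dr": [0,0,0],"hand": 0}

```text
time_s: 8.1
tool_pos: [0.5609, 0.1888, 0.0786]
eef_rot: [0.245, 0.592, 0.708, 0.297]
force: [-0.3, 0.1, -0.6]
opening: 0.0878
```

Request:
play_rows:
  steps:
    - {"travel": [0,0,0],"dr": [0,0,0],"hand": 1}
    - {"travel": [0,0,0],"dr": [0,0,0],"hand": 1}
    - {"travel": [0,0,0],"dr": [0,0,0],"hand": 1}
    - {"travel": [0,0,0],"dr": [0,0,0],"hand": 1}
    - {"travel": [0,0,0],"dr": [0,0,0],"hand": 1}
    - {"travel": [0,0,0],"dr": [0,0,0],"hand": 1}
    - {"travel": [0,0,0],"dr": [0,0,0],"hand": 1}
    - {"travel": [0,0,0],"dr": [0,0,0],"hand": 1}
  newtons: 45

```text
time_s: 8.9
tool_pos: [0.5604, 0.1887, 0.0797]
eef_rot: [0.245, 0.592, 0.708, 0.297]
force: [-0.1, 0.7, -0.4]
opening: 0.0271
```

Run:
```python
from h import *
s=r.get_state();print(s["joint_pos"].round(2),s["force"],s["opening"]);T=toolT();print(T.round(4));g=T[:3,3]+.003*T[:3,2];print("grasp pt in form mm",((g-FORM[:3])@W([0,0,0,FORM[3]],np.eye(3)).T*1e3).round(1))
U=T.copy();U[2,3]+=.036;plan(T,U,12)
```

```text
[ 0.31  0.76 -1.06  2.38  2.21  0.96 -0.65] [-0.06762433  0.66433047 -0.3511284 ] 0.027099811537344986
[[-0.1796  0.6917  0.6995  0.5604]
 [ 0.9837  0.123   0.1309  0.1887]
 [ 0.0045  0.7116 -0.7026  0.0797]
 [ 0.      0.      0.      1.    ]]
grasp pt in form mm [ 1.4  1.  79.1]
12 x travel [0.001, 0.085, -0.084] dr [-0.0, 0.0, 0.0] end err mm [-0.   0.1 -0.1]  mid [0.56  0.189 0.095] [0.56  0.189 0.107]
```

Request:
play_rows:
  steps:
    - {"travel": [0,0.085,-0.085],"dr": [0,0,0],"hand": 1}
    - {"travel": [0,0.085,-0.085],"dr": [0,0,0],"hand": 1}
    - {"travel": [0,0.085,-0.085],"dr": [0,0,0],"hand": 1}
    - {"travel": [0,0.085,-0.085],"dr": [0,0,0],"hand": 1}

```text
time_s: 9.3
tool_pos: [0.5604, 0.1879, 0.0909]
eef_rot: [0.245, 0.593, 0.708, 0.297]
force: [8.1, 1.7, -11.0]
opening: 0.0232
```

Request:
play_rows:
  steps:
    - {"travel": [0,0.085,-0.085],"dr": [0,0,0],"hand": 1}
    - {"travel": [0,0.085,-0.085],"dr": [0,0,0],"hand": 1}
    - {"travel": [0,0.085,-0.085],"dr": [0,0,0],"hand": 1}
    - {"travel": [0,0.085,-0.085],"dr": [0,0,0],"hand": 1}
    - {"travel": [0,0.085,-0.085],"dr": [0,0,0],"hand": 1}
    - {"travel": [0,0.085,-0.085],"dr": [0,0,0],"hand": 1}
    - {"travel": [0,0.085,-0.085],"dr": [0,0,0],"hand": 1}

```text
time_s: 10.0
tool_pos: [0.5604, 0.1879, 0.112]
eef_rot: [0.245, 0.592, 0.708, 0.297]
force: [7.8, 1.9, -12.3]
opening: 0.0236
```

Run:
```python
from h import *
s=r.get_state();print(s["joint_pos"].round(2),s["force"],s["tool_pos"],s["opening"])
a=r.snapshot("scene");b=r.snapshot("wrist");cv2.imwrite("pics/s2.png",a);cv2.imwrite("pics/w2.png",b)
c=cv2.resize(a[130:270,290:380],None,fx=4,fy=4,interpolation=cv2.INTER_CUBIC)
b=cv2.copyMakeBorder(b[:, 90:510],0,140,0,0,cv2.BORDER_CONSTANT)
cv2.imwrite("pics/v2.png",np.hstack([c,b]))
```

```text
[ 0.34  0.67 -1.1   2.36  2.13  0.88 -0.61] [  7.75915245   1.8878445  -12.25836198] [0.56039827 0.18788785 0.11204695] 0.023563740561300683
```

View pics/v2.png

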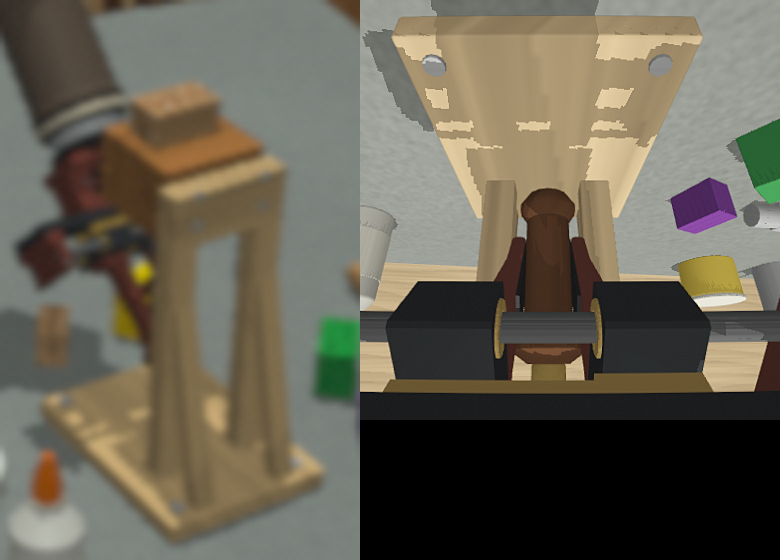

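Request:
play_rows:
  steps:
    - {"travel": [0,-0.085,0.085],"dr": [0,0,0],"hand": 1}
    - {"travel": [0,-0.085,0.085],"dr": [0,0,0],"hand": 1}
    - {"travel": [0,-0.085,0.085],"dr": [0,0,0],"hand": 1}
    - {"travel": [0,-0.085,0.085],"dr": [0,0,0],"hand": 1}
    - {"travel": [0,-0.085,0.085],"dr": [0,0,0],"hand": 1}
    - {"travel": [0,-0.085,0.085],"dr": [0,0,0],"hand": 1}
    - {"travel": [0,-0.085,0.085],"dr": [0,0,0],"hand": 1}
    - {"travel": [0,-0.085,0.085],"dr": [0,0,0],"hand": 1}
    - {"travel": [0,-0.085,0.085],"dr": [0,0,0],"hand": 1}
    - {"travel": [0,-0.085,0.085],"dr": [0,0,0],"hand": 1}
    - {"travel": [0,-0.05,0.05],"dr": [0,0,0],"hand": 1}

```text
time_s: 11.2
tool_pos: [0.5604, 0.188, 0.0803]
eef_rot: [0.246, 0.592, 0.708, 0.297]
force: [1.6, -6.0, -1.6]
opening: 0.0235
```

Request:
play_rows:
  steps:
    - {"travel": [0,0,0],"dr": [0,0,0],"hand": 0}
    - {"travel": [0,0,0],"dr": [0,0,0],"hand": 0}
    - {"travel": [0,0,0],"dr": [0,0,0],"hand": 0}
    - {"travel": [0,0,0],"dr": [0,0,0],"hand": 0}
    - {"travel": [0,0,0],"dr": [0,0,0],"hand": 0}
    - {"travel": [0,0,0],"dr": [0,0,0],"hand": 0}

```text
time_s: 11.8
tool_pos: [0.5603, 0.1889, 0.0811]
eef_rot: [0.245, 0.592, 0.708, 0.298]
force: [0.2, -0.3, 0.8]
opening: 0.0678
```

Request:
play_rows:
  steps:
    - {"travel": [0,0,-0.5],"dr": [0,0,0],"hand": 0}
    - {"travel": [0,0,-0.5],"dr": [0,0,0],"hand": 0}
    - {"travel": [0,0,-0.5],"dr": [0,0,0],"hand": 0}
    - {"travel": [0,0,-0.5],"dr": [0,0,0],"hand": 0}
    - {"travel": [0,0,-0.5],"dr": [0,0,0],"hand": 0}
    - {"travel": [0,0,-0.5],"dr": [0,0,0],"hand": 0}
    - {"travel": [0,0,-0.5],"dr": [0,0,0],"hand": 0}

```text
time_s: 12.5
tool_pos: [0.4981, 0.1772, 0.1431]
eef_rot: [0.246, 0.591, 0.708, 0.297]
force: [-0.1, 0.2, 0.2]
opening: 0.0877
```

Run:
```python
from h import *
print(r.get_state()["joint_pos"].round(2));T=toolT();print(T.round(3))
# view pose: down, jaws along form y, in front of & above form
f=FORM[3];c,s=np.cos(f),np.sin(f)
A=pose(W(FORM,[-.16,0,.45])[0],[0,0,-1],[-s,c,0])
plan(T,A,14)
B=pose(W(FORM,[-.15,0,.22])[0],T[:3,2],T[:3,0]); X=plan(T,B,5);plan(X,A,12)
```

```text
[ 0.4   0.52 -1.21  2.48  2.04  0.85 -0.66]
[[-0.18   0.692  0.7    0.498]
 [ 0.984  0.124  0.131  0.177]
 [ 0.004  0.712 -0.703  0.143]
 [ 0.     0.     0.     1.   ]]
14 x travel [-0.001, 0.112, -0.932] dr [0.0566, -0.0002, -0.0002] end err mm [-0.   0.1 -0.1]  mid [0.437 0.166 0.242] [0.406 0.159 0.355]
5 x travel [-0.006, -0.053, -0.913] dr [-0.0, -0.0, 0.0] end err mm [0. 0. 0.]  mid [0.464 0.171 0.173] [0.431 0.164 0.203]
12 x travel [0.001, 0.296, -0.73] dr [0.066, -0.0003, -0.0002] end err mm [-0.  -0.1  0.1]  mid [0.388 0.156 0.313] [0.389 0.156 0.391]
```

Request:
play_rows:
  steps:
    - {"travel": [0,0.11,-0.93],"dr": [0.057,0,0],"hand": 0}
    - {"travel": [0,0.11,-0.93],"dr": [0.057,0,0],"hand": 0}
    - {"travel": [0,0.11,-0.93],"dr": [0.057,0,0],"hand": 0}
    - {"travel": [0,0.11,-0.93],"dr": [0.057,0,0],"hand": 0}
    - {"travel": [0,0.11,-0.93],"dr": [0.057,0,0],"hand": 0}
    - {"travel": [0,0.11,-0.93],"dr": [0.057,0,0],"hand": 0}
    - {"travel": [0,0.11,-0.93],"dr": [0.057,0,0],"hand": 0}

```text
time_s: 13.2
tool_pos: [0.4397, 0.1447, 0.2179]
eef_rot: [0.181, 0.626, 0.737, 0.179]
force: [-0.2, -0.3, -0.6]
opening: 0.088
```

Request:
play_rows:
  steps:
    - {"travel": [0,0.11,-0.93],"dr": [0.057,0,0],"hand": 0}
    - {"travel": [0,0.11,-0.93],"dr": [0.057,0,0],"hand": 0}
    - {"travel": [0,0.11,-0.93],"dr": [0.057,0,0],"hand": 0}
    - {"travel": [0,0.11,-0.93],"dr": [0.057,0,0],"hand": 0}
    - {"travel": [0,0.11,-0.93],"dr": [0.057,0,0],"hand": 0}
    - {"travel": [0,0.11,-0.93],"dr": [0.057,0,0],"hand": 0}
    - {"travel": [0,0.11,-0.93],"dr": [0.057,0,0],"hand": 0}
    - {"travel": [0,0,0],"dr": [0,0,0],"hand": 0}

```text
time_s: 14.0
tool_pos: [0.4059, 0.1436, 0.3656]
eef_rot: [0.067, 0.651, 0.755, 0.037]
force: [0.8, 0.4, 0.1]
opening: 0.088
```

```bash
cat > p.py <<'E'
from h import *
print(r.get_state()["joint_pos"].round(2));T=toolT();print(T.round(3))
f=FORM[3];c,s=np.cos(f),np.sin(f)
A=pose(W(FORM,[0,0,.42])[0],[0,0,-1],[-s,c,0])
plan(T,A,10)
E
python3 p.py
```

```text
[ 0.7  -0.1  -1.1   1.88  0.    1.18  1.31]
[[-0.143  0.978  0.149  0.406]
 [ 0.988  0.149 -0.031  0.144]
 [-0.053  0.143 -0.988  0.366]
 [ 0.     0.     0.     1.   ]]
10 x travel [0.068, 0.657, -0.163] dr [0.0142, 0.0055, -0.0035] end err mm [-0.1 -0.   0.1]  mid [0.467 0.161 0.389] [0.514 0.174 0.405]
```

Request:
play_rows:
  steps:
    - {"travel": [0.07,0.66,-0.16],"dr": [0.014,0.006,-0.004],"hand": 0}
    - {"travel": [0.07,0.66,-0.16],"dr": [0.014,0.006,-0.004],"hand": 0}
    - {"travel": [0.07,0.66,-0.16],"dr": [0.014,0.006,-0.004],"hand": 0}
    - {"travel": [0.07,0.66,-0.16],"dr": [0.014,0.006,-0.004],"hand": 0}
    - {"travel": [0.07,0.66,-0.16],"dr": [0.014,0.006,-0.004],"hand": 0}
    - {"travel": [0.07,0.66,-0.16],"dr": [0.014,0.006,-0.004],"hand": 0}
    - {"travel": [0.07,0.66,-0.16],"dr": [0.014,0.006,-0.004],"hand": 0}
    - {"travel": [0.07,0.66,-0.16],"dr": [0.014,0.006,-0.004],"hand": 0}
    - {"travel": [0.07,0.66,-0.16],"dr": [0.014,0.006,-0.004],"hand": 0}
    - {"travel": [0.07,0.66,-0.16],"dr": [0.014,0.006,-0.004],"hand": 0}
    - {"travel": [0,0,0],"dr": [0,0,0],"hand": 0}

```text
time_s: 15.1
tool_pos: [0.5616, 0.1882, 0.4143]
eef_rot: [-0.002, 0.638, 0.77, 0.001]
force: [-0.4, -0.7, -0.4]
opening: 0.0879
```

Run:
```python
from h import *
T=toolT();print(T.round(3));b=r.snapshot("wrist");a=r.snapshot("scene")
np.save("w3T.npy",T);cv2.imwrite("pics/w3.png",b);cv2.imwrite("pics/s3.png",a)
for z,up in((.288,0),):
  print("pocket",proj("wrist",W(FORM,[[x*.01875,y*.031,.288] for x in(-1,1) for y in(-1,1)]),T).round(0).tolist())
bt=W(FORM,[[x*.018-.0007,y*.03,.315] for x in(-1,1) for y in(-1,1)])
print("blocktop w",proj("wrist",bt,T).round(0).tolist(),"s",proj("scene",bt).round(1).tolist())
c=cv2.resize(a[140:200,300:380],None,fx=5,fy=5,interpolation=cv2.INTER_CUBIC)
L=cv2.copyMakeBorder(b[:,80:480],0,0,0,0,cv2.BORDER_CONSTANT)
cv2.imwrite("pics/v3.png",np.hstack([cv2.copyMakeBorder(c,0,120,0,0,cv2.BORDER_CONSTANT),L]))
```

```text
[[-0.187  0.982 -0.002  0.562]
 [ 0.982  0.187  0.005  0.188]
 [ 0.005 -0.001 -1.     0.414]
 [ 0.     0.     0.     1.   ]]
pocket [[243.0, 183.0], [311.0, 184.0], [244.0, 222.0], [310.0, 223.0]]
blocktop w [[241.0, 191.0], [314.0, 191.0], [242.0, 232.0], [312.0, 232.0]] s [[321.8, 154.6], [338.0, 150.2], [328.5, 159.3], [344.8, 154.7]]
```

View pics/v3.png

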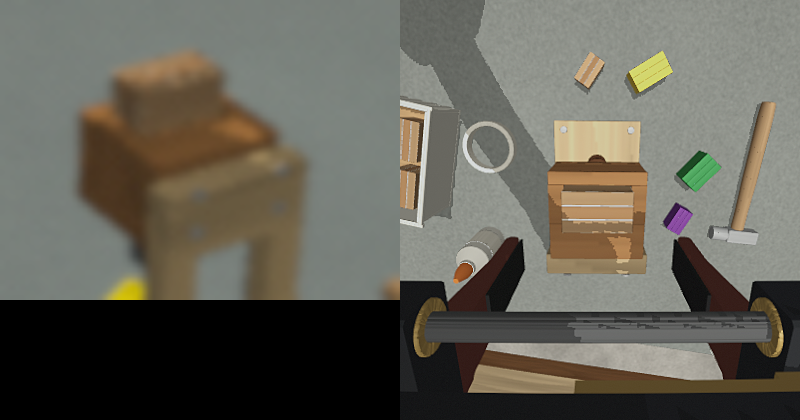

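Request:
play_rows:
  steps:
    - {"travel": [0,0,0.6],"dr": [0,0,0],"hand": 0}
    - {"travel": [0,0,0.6],"dr": [0,0,0],"hand": 0}
    - {"travel": [0,0,0.6],"dr": [0,0,0],"hand": 0}
    - {"travel": [0,0,0.6],"dr": [0,0,0],"hand": 0}
    - {"travel": [0,0,0.6],"dr": [0,0,0],"hand": 0}
    - {"travel": [0,0,0.4],"dr": [0,0,0],"hand": 0}
    - {"travel": [0,0,0.3],"dr": [0,0,0],"hand": 0}
    - {"travel": [0,0,0.2],"dr": [0,0,0],"hand": 0}
    - {"travel": [0,0,0],"dr": [0,0,0],"hand": 0}

```text
time_s: 16.1
tool_pos: [0.5608, 0.188, 0.3173]
eef_rot: [-0.002, 0.638, 0.77, 0.001]
force: [-0.3, -0.6, 0.8]
opening: 0.0877
```

Request:
play_rows:
  steps:
    - {"travel": [0,0,0],"dr": [0,0,0],"hand": 1}
    - {"travel": [0,0,0],"dr": [0,0,0],"hand": 1}
    - {"travel": [0,0,0],"dr": [0,0,0],"hand": 1}
    - {"travel": [0,0,0],"dr": [0,0,0],"hand": 1}
    - {"travel": [0,0,0],"dr": [0,0,0],"hand": 1}
    - {"travel": [0,0,0],"dr": [0,0,0],"hand": 1}
    - {"travel": [0,0,0],"dr": [0,0,0],"hand": 1}
    - {"travel": [0,0,0],"dr": [0,0,0],"hand": 1}
  newtons: 35

```text
time_s: 16.9
tool_pos: [0.561, 0.1881, 0.318]
eef_rot: [-0.002, 0.638, 0.77, 0.001]
force: [1.6, 0.6, 1.4]
opening: 0.0598
```

Gripped at 60 mm. Pull up slowly out of the pocket.

Request:
play_rows:
  steps:
    - {"travel": [0,0,-0.15],"dr": [0,0,0],"hand": 1}
    - {"travel": [0,0,-0.2],"dr": [0,0,0],"hand": 1}
    - {"travel": [0,0,-0.2],"dr": [0,0,0],"hand": 1}
    - {"travel": [0,0,-0.2],"dr": [0,0,0],"hand": 1}
    - {"travel": [0,0,-0.3],"dr": [0,0,0],"hand": 1}
    - {"travel": [0,0,-0.4],"dr": [0,0,0],"hand": 1}
    - {"travel": [0,0,-0.6],"dr": [0,0,0],"hand": 1}
    - {"travel": [0,0,-0.6],"dr": [0,0,0],"hand": 1}
    - {"travel": [0,0,-0.6],"dr": [0,0,0],"hand": 1}
    - {"travel": [0,0,0],"dr": [0,0,0],"hand": 1}

```text
time_s: 17.9
tool_pos: [0.5614, 0.1885, 0.4018]
eef_rot: [-0.001, 0.638, 0.77, 0.003]
force: [-1.3, -0.4, -0.7]
opening: 0.0597
```

Run:
```python
from h import *
s=r.get_state();print(s["joint_pos"].round(2),s["force"]);T=toolT();print(T.round(3))
b=r.snapshot("wrist");a=r.snapshot("scene");cv2.imwrite("pics/w4.png",b);cv2.imwrite("pics/s4.png",a)
c=cv2.resize(a[110:250,280:380],None,fx=4,fy=4,interpolation=cv2.INTER_CUBIC)
cv2.imwrite("pics/v4.png",np.hstack([c,cv2.copyMakeBorder(b[:,80:480],0,140,0,0,cv2.BORDER_CONSTANT)]))
f=CR[3];c,s=np.cos(f),np.sin(f)
A=pose(W(CR,[0,-.02,.26])[0],[0,0,-1],[-s,c,0]);print(A[:3,3])
A1=A.copy();A1[2,3]=T[2,3];plan(T,A1,18);plan(A1,A,6)
```

```text
[ 0.33  0.46 -1.09  1.39  0.4   1.53  1.02] [-1.28699599 -0.36266618 -0.69542828]
[[-0.186  0.982  0.002  0.561]
 [ 0.982  0.186  0.005  0.188]
 [ 0.005  0.003 -1.     0.402]
 [ 0.     0.     0.     1.   ]]
[ 0.60126035 -0.20757791  0.26      ]
18 x travel [-0.886, 0.021, -0.002] dr [0.0002, -0.0003, 0.013] end err mm [ 0.1  0.1 -0.1]  mid [0.588 0.036 0.402] [ 0.6   -0.097  0.402]
6 x travel [0.0, -0.0, 0.945] dr [0.0, 0.0, -0.0] end err mm [0.  0.  0.1]  mid [ 0.601 -0.208  0.331] [ 0.601 -0.208  0.284]
```

View pics/v4.png

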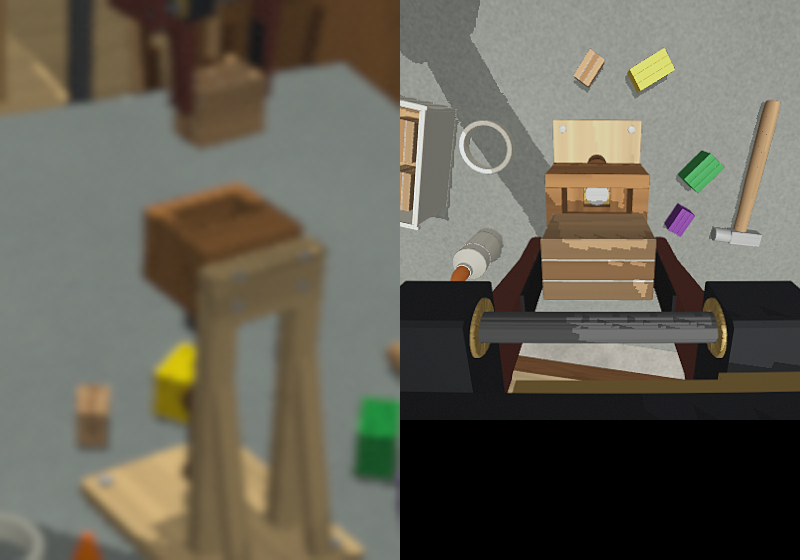

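Request:
play_rows:
  steps:
    - {"travel": [-0.89,0.02,0],"dr": [0,0,0.013],"hand": 1}
    - {"travel": [-0.89,0.02,0],"dr": [0,0,0.013],"hand": 1}
    - {"travel": [-0.89,0.02,0],"dr": [0,0,0.013],"hand": 1}
    - {"travel": [-0.89,0.02,0],"dr": [0,0,0.013],"hand": 1}
    - {"travel": [-0.89,0.02,0],"dr": [0,0,0.013],"hand": 1}
    - {"travel": [-0.89,0.02,0],"dr": [0,0,0.013],"hand": 1}
    - {"travel": [-0.89,0.02,0],"dr": [0,0,0.013],"hand": 1}
    - {"travel": [-0.89,0.02,0],"dr": [0,0,0.013],"hand": 1}
    - {"travel": [-0.89,0.02,0],"dr": [0,0,0.013],"hand": 1}

```text
time_s: 18.9
tool_pos: [0.5922, -0.0112, 0.3973]
eef_rot: [-0.002, 0.682, 0.731, 0.001]
force: [-0.0, -0.1, -0.5]
opening: 0.0597
```

Request:
play_rows:
  steps:
    - {"travel": [-0.89,0.02,0],"dr": [0,0,0.013],"hand": 1}
    - {"travel": [-0.89,0.02,0],"dr": [0,0,0.013],"hand": 1}
    - {"travel": [-0.89,0.02,0],"dr": [0,0,0.013],"hand": 1}
    - {"travel": [-0.89,0.02,0],"dr": [0,0,0.013],"hand": 1}
    - {"travel": [-0.89,0.02,0],"dr": [0,0,0.013],"hand": 1}
    - {"travel": [-0.89,0.02,0],"dr": [0,0,0.013],"hand": 1}
    - {"travel": [-0.89,0.02,0],"dr": [0,0,0.013],"hand": 1}
    - {"travel": [-0.89,0.02,0],"dr": [0,0,0.013],"hand": 1}
    - {"travel": [-0.89,0.02,0],"dr": [0,0,0.013],"hand": 1}
    - {"travel": [0,0,0],"dr": [0,0,0],"hand": 1}

```text
time_s: 19.9
tool_pos: [0.6002, -0.2151, 0.3966]
eef_rot: [-0.002, 0.726, 0.688, 0.0]
force: [-0.5, -0.6, -1.9]
opening: 0.0597
```

Run:
```python
from h import *
s=r.get_state();print(s["joint_pos"].round(2),s["force"]);T=toolT();print(T.round(4))
f=CR[3];c,s=np.cos(f),np.sin(f)
A=pose(W(CR,[0,-.02,.175])[0],[0,0,-1],[-s,c,0]);print(A[:3,3]);plan(T,A,11)
```

```text
[ 0.87  0.52 -0.98  1.28  0.42  1.56  1.47] [-0.54686365 -0.56228576 -1.94280885]
[[ 0.0529  0.9986 -0.0019  0.6002]
 [ 0.9986 -0.0529  0.003  -0.2151]
 [ 0.0029 -0.0021 -1.      0.3966]
 [ 0.      0.      0.      1.    ]]
[ 0.60126035 -0.20757791  0.175     ]
11 x travel [0.026, 0.003, 0.806] dr [-0.0002, -0.0003, -0.0005] end err mm [-0.1 -0.1 -0. ]  mid [ 0.601 -0.212  0.316] [ 0.601 -0.21   0.235]
```

Request:
play_rows:
  steps:
    - {"travel": [0.03,0,0.8],"dr": [0,0,0],"hand": 1}
    - {"travel": [0.03,0,0.8],"dr": [0,0,0],"hand": 1}
    - {"travel": [0.03,0,0.8],"dr": [0,0,0],"hand": 1}
    - {"travel": [0.03,0,0.8],"dr": [0,0,0],"hand": 1}
    - {"travel": [0.03,0,0.8],"dr": [0,0,0],"hand": 1}
    - {"travel": [0.03,0,0.8],"dr": [0,0,0],"hand": 1}
    - {"travel": [0.03,0,0.8],"dr": [0,0,0],"hand": 1}
    - {"travel": [0.03,0,0.8],"dr": [0,0,0],"hand": 1}
    - {"travel": [0.03,0,0.8],"dr": [0,0,0],"hand": 1}
    - {"travel": [0.03,0,0.8],"dr": [0,0,0],"hand": 1}
    - {"travel": [0.03,0,0.8],"dr": [0,0,0],"hand": 1}
    - {"travel": [0,0,0],"dr": [0,0,0],"hand": 1}

```text
time_s: 21.1
tool_pos: [0.5994, -0.2005, 0.1749]
eef_rot: [-0.004, 0.723, 0.691, 0.0]
force: [-0.8, 0.1, -1.3]
opening: 0.0596
```

Run:
```python
from h import *
T=toolT();print(T.round(4));a=r.snapshot("scene");b=r.snapshot("wrist");s=r.get_state();print(s["force"])
c=cv2.resize(a[190:310,165:275],None,fx=3.6,fy=3.6,interpolation=cv2.INTER_CUBIC)
cv2.imwrite("pics/v5.png",np.hstack([c,b[:c.shape[0] if c.shape[0]<420 else 420,80:480] if c.shape[0]<=420 else cv2.copyMakeBorder(b[:,80:480],0,c.shape[0]-420,0,0,cv2.BORDER_CONSTANT)]))
```

```text
[[ 0.0458  0.9989 -0.005   0.5994]
 [ 0.9989 -0.0457  0.0055 -0.2005]
 [ 0.0052 -0.0053 -1.      0.1749]
 [ 0.      0.      0.      1.    ]]
[ 0.80232581 -0.83759826 -1.6847959 ]
```

View pics/v5.png

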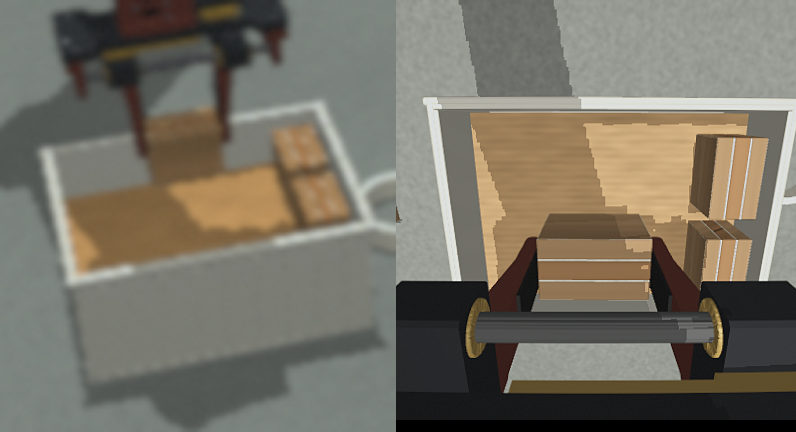

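Request:
play_rows:
  steps:
    - {"travel": [-0.15,0,0.45],"dr": [0,0,0],"hand": 1}
    - {"travel": [-0.15,0,0.45],"dr": [0,0,0],"hand": 1}
    - {"travel": [-0.15,0,0.45],"dr": [0,0,0],"hand": 1}
    - {"travel": [-0.1,0,0.3],"dr": [0,0,0],"hand": 1}
    - {"travel": [0,0,0.15],"dr": [0,0,0],"hand": 1}
    - {"travel": [0,0,0],"dr": [0,0,0],"hand": 1}

```text
time_s: 21.8
tool_pos: [0.5998, -0.2144, 0.1317]
eef_rot: [-0.002, 0.723, 0.69, 0.001]
force: [0.2, 0.4, -0.8]
opening: 0.0597
```

Request:
play_rows:
  steps:
    - {"travel": [0,0,0.06],"dr": [0,0,0],"hand": 1}
    - {"travel": [0,0,0.06],"dr": [0,0,0],"hand": 1}
    - {"travel": [0,0,0.06],"dr": [0,0,0],"hand": 1}
    - {"travel": [0,0,0.06],"dr": [0,0,0],"hand": 1}

```text
time_s: 22.2
tool_pos: [0.6002, -0.2144, 0.1265]
eef_rot: [-0.002, 0.723, 0.69, 0.001]
force: [-0.3, 0.4, -1.5]
opening: 0.0595
```

Request:
play_rows:
  steps:
    - {"travel": [0,0,0.06],"dr": [0,0,0],"hand": 1}
    - {"travel": [0,0,0.06],"dr": [0,0,0],"hand": 1}
    - {"travel": [0,0,0.06],"dr": [0,0,0],"hand": 1}
    - {"travel": [0,0,0.06],"dr": [0,0,0],"hand": 1}

```text
time_s: 22.6
tool_pos: [0.6001, -0.2144, 0.1203]
eef_rot: [-0.002, 0.723, 0.69, 0.001]
force: [0.1, 0.2, -0.6]
opening: 0.0596
```

Request:
play_rows:
  steps:
    - {"travel": [0,0,0.06],"dr": [0,0,0],"hand": 1}
    - {"travel": [0,0,0.06],"dr": [0,0,0],"hand": 1}

```text
time_s: 22.8
tool_pos: [0.6001, -0.2145, 0.1173]
eef_rot: [-0.002, 0.723, 0.69, 0.001]
force: [-0.5, -0.8, -1.1]
opening: 0.0595
```

Request:
play_rows:
  steps:
    - {"travel": [0,0,0.06],"dr": [0,0,0],"hand": 1}
    - {"travel": [0,0,0.06],"dr": [0,0,0],"hand": 1}

```text
time_s: 23.0
tool_pos: [0.6, -0.2144, 0.1142]
eef_rot: [-0.002, 0.723, 0.69, 0.001]
force: [-0.5, -0.6, -1.3]
opening: 0.0599
```

Request:
play_rows:
  steps:
    - {"travel": [0,0,0.06],"dr": [0,0,0],"hand": 1}
    - {"travel": [0,0,0.06],"dr": [0,0,0],"hand": 1}

```text
time_s: 23.2
tool_pos: [0.6001, -0.2144, 0.1113]
eef_rot: [-0.002, 0.723, 0.69, 0.001]
force: [0.4, -0.1, -1.5]
opening: 0.0599
```

Request:
play_rows:
  steps:
    - {"travel": [0,0,0.06],"dr": [0,0,0],"hand": 1}
    - {"travel": [0,0,0.06],"dr": [0,0,0],"hand": 1}

```text
time_s: 23.4
tool_pos: [0.6001, -0.2144, 0.1083]
eef_rot: [-0.002, 0.723, 0.69, 0.001]
force: [-0.4, -0.6, -0.8]
opening: 0.0598
```

Request:
play_rows:
  steps:
    - {"travel": [0,0,0.06],"dr": [0,0,0],"hand": 1}

```text
time_s: 23.5
tool_pos: [0.6002, -0.2144, 0.107]
eef_rot: [-0.002, 0.723, 0.69, 0.001]
force: [-0.6, -0.6, 3.1]
opening: 0.0596
```

Request:
play_rows:
  steps:
    - {"travel": [0,0,0.02],"dr": [0,0,0],"hand": 1}
    - {"travel": [0,0,0],"dr": [0,0,0],"hand": 1}
    - {"travel": [0,0,0],"dr": [0,0,0],"hand": 1}

```text
time_s: 23.8
tool_pos: [0.6002, -0.2144, 0.1068]
eef_rot: [-0.002, 0.723, 0.69, 0.001]
force: [-1.2, 0.4, 3.5]
opening: 0.0597
```

Steady +3.5 N (from −1): touched down at block bottom ≈ 57 mm, in the expected range. Release, then rise.

Request:
play_rows:
  steps:
    - {"travel": [0,0,0],"dr": [0,0,0],"hand": 0.2}
    - {"travel": [0,0,0],"dr": [0,0,0],"hand": 0.1}
    - {"travel": [0,0,0],"dr": [0,0,0],"hand": 0}
    - {"travel": [0,0,0],"dr": [0,0,0],"hand": 0}
    - {"travel": [0,0,0],"dr": [0,0,0],"hand": 0}

```text
time_s: 24.3
tool_pos: [0.6001, -0.2144, 0.1063]
eef_rot: [-0.002, 0.723, 0.69, 0.001]
force: [0.3, 0.1, 0.0]
opening: 0.0879
```

Request:
play_rows:
  steps:
    - {"travel": [0,0,-0.2],"dr": [0,0,0],"hand": 0}
    - {"travel": [0,0,-0.4],"dr": [0,0,0],"hand": 0}
    - {"travel": [0,0,-0.8],"dr": [0,0,0],"hand": 0}
    - {"travel": [0,0,-0.8],"dr": [0,0,0],"hand": 0}
    - {"travel": [0,0,-0.8],"dr": [0,0,0],"hand": 0}
    - {"travel": [0,0,-0.8],"dr": [0,0,0],"hand": 0}
    - {"travel": [0,0,-0.8],"dr": [0,0,0],"hand": 0}
    - {"travel": [0,0,-0.8],"dr": [0,0,0],"hand": 0}
    - {"travel": [0,0,0],"dr": [0,0,0],"hand": 0}

```text
time_s: 25.2
tool_pos: [0.6016, -0.2147, 0.2452]
eef_rot: [0.0, 0.723, 0.69, 0.002]
force: [-0.2, -0.5, -1.1]
opening: 0.0881
```

Run:
```python
from h import *
s=r.get_state();print(s["force"],s["opening"],s["tool_pos"])
T=toolT();a=r.snapshot("scene");b=r.snapshot("wrist")
bt=W([.6,-.2144,0,-.047],[[x*.018,y*.03,.103] for x in(-1,1) for y in(-1,1)])
print("pred top corners wrist(-80)",(proj("wrist",bt,T)-[80,0]+[400,0]).round(0).tolist())
c=cv2.resize(a[140:300,170:370],None,fx=2,fy=2,interpolation=cv2.INTER_CUBIC)
cv2.imwrite("pics/v6.png",np.hstack([cv2.copyMakeBorder(c,0,100,0,0,cv2.BORDER_CONSTANT),b[:,80:480]]))
```

```text
[-0.15404226 -0.51136631 -1.11869595] 0.08810570247399471 [ 0.60164176 -0.21466465  0.2451948 ]
pred top corners wrist(-80) [[567.0, 179.0], [630.0, 179.0], [568.0, 215.0], [628.0, 215.0]]
```

View pics/v6.png

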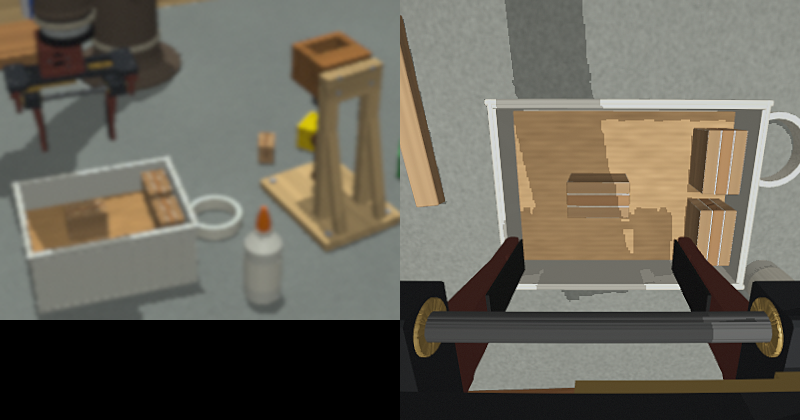

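The block stands upright in the open part, with its top corners at (567–630, 180–217) as predicted. The gripper is clear, and the bystanders are unmoved. Handing in.

```bash
python3 -c "
from bench import r
print(r.finish_job())"
```

```text
the job is handed in; nothing more can be done
None
```

The stuck block now stands upright on the open part of the sheet in the white crate, and I handed the job in at about 25 s of the 58 s allowed. The hand-in gives no verdict, so this rests on my own checks.

- **Rod:** I gripped the handle at its waist with the tool leaning 45° and pushed it up about 32 mm. The resistance was about 12 N and the block stood about 27 mm proud. I then lowered the handle to within about 1 mm of where I had gripped it and let go. I saw the rod only in passing in the later pictures, so its final height was not measured.
- **Block:** I gripped it by its 60 mm width, lifted it out and lowered it in 1.5 mm steps. Contact was clear when the vertical force went from about −1 N to +3.5 N, with the underside about 57 mm above the bench. My camera estimate of the sheet had been about 61 mm, which is close enough.
- **Last picture:** The block's top lay within about 2 pixels of where it should be, well clear of the finished blocks and walls. The gripper was open and clear. The tape roll and glue bottle were where they started. The batten and hammer were not fully in view at the end, but the arm never went near them.
- **Disagreement on the way:** The first move to the handle stopped about 45 mm short because the arm was near its joint limits. I planned the approach again from where it stopped and the rest went as planned.

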